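# Close the tablet's battery bay and hold up the worn pack with the tongs

## Task

The tablet on the service mat has just had its battery changed. First press the raised end of its grey battery cover down until the cover lies level in its bay; then take the orange insulated tongs, grip the worn battery pack (the one with the red top) with the tongs' tips, never with the robot itself, and lift it at least 8 cm clear of the bench. Finish holding it still up there in the tongs, and leave the two green-topped packs and the screw dish where they are.

Things in the scene. Friction and masses are not known exactly. Their poses are not given: they have to be found in the camera images.
- tablet: Black rugged tablet lying face down, fixed to the bench, 190 x 120 mm and 19 mm high. Origin at the centre of its underside; x along its length, z up. In its back is a rectangular bay, 104 x 74 mm (x, y) and 5 mm deep, centred on the tablet.
- bay (a point): Centre of the bay's floor, 14 mm above the bench; axes as the tablet's.
- cover: Loose grey cover plate, 100 x 70 x 5 mm (x, y, z), in the bay with 2 mm play each side. Origin at the centre of its underside, z up. Its +x end, with a yellow disc 34 mm from the origin along x, starts 8 mm high on a stiff catch (tilt 0.085 rad). About 6 N straight down on the disc pushes the catch in; it stays in. When level, its top is flush with the tablet's back, 19 mm above the bench.
- tongs: Orange sprung tongs, 220 mm long, 80 g, lying flat on the bench and opening sideways; this body is the black hinge block at the rear, carrying both jaws. Origin midway between the two grip plates, at the underside; x along the tongs from the hinge (85 mm behind the origin) to the tips, y left, z up. They balance near the origin.
- tongs_tip (a point): Midway between the black rubber tip pads, 100 mm ahead of the tongs' origin along x, 12 mm above the underside. Pads 34 mm long (x 83 to 117 mm), 20 mm high (2 to 22 mm above the underside), gap 60 mm at rest, 73 mm over their outsides. Closing the plates by 1 mm closes the gap by 2.2 mm.
- jaw_left: Left (+y) jaw of the tongs, with its grip plate and black rubber tip pad; origin on its hinge pin, 85 mm behind and 8 mm left of the tongs' origin.
- jaw_right: Right (-y) jaw of the tongs, mirror image; origin on its hinge pin, 85 mm behind and 8 mm right of the tongs' origin. Both jaws close together.
- worn_pack: Worn battery pack, white block with a red top, 50 x 28 x 20 mm (x, y, z), 40 to 85 g, lying loose on the mat. Origin at the centre of its underside; x along its length. To be gripped across its 28 mm width by the tongs' tips only.
- good_pack_a: Good battery pack with a green top, same size and axes; leave it where it is.
- good_pack_b: Second good battery pack with a green top, same size and axes; leave it where it is.
- screw_dish: Small white bowl, 80 mm across and 25 mm high, origin at the centre of its underside; leave it where it is.
- tongs_grip (a point): Where to pinch: midway between the upright grip plates (x -25 to +25 mm, 36 mm high, 4 mm thick), 24 mm above the underside. Pinch their outer faces along y: 55 mm apart at rest, 40 mm when the tips hold a 28 mm thing. The spring pushes back 3 N a plate at rest, 5 N at 40 mm. Held at 49 mm (plates parallel) they can be carried with tips 47 mm apart; 15 to 30 N clamps a pack firmly.
Things that resemble listed ones, but are neither listed nor needed, are in the scene too. Several things have the shape of the cover; the one meant has the colours described above.

How it is judged (in metres and radians):
On the way, in this order (a step that is already met when the one before it is completed fails the run):
1. the battery cover lies level in its bay (angle between cover's own z axis and vertical below 0.025 rad and distance between cover and bay below 0.004 m), for 0.2 s.
2. the worn pack is lifted between the tongs' jaws (height (world z) of worn_pack above 0.03 m and contact force between each of jaw_left, jaw_right and worn_pack above 0.3 N and contact force between the fingers and tongs above 0.5 N), for 0.2 s.
At the end, for the whole second after the job is handed in: The cover lies level in the bay (within 0.025 rad and 4 mm of its seat); the red-topped pack is held still between both jaws of the tongs, its underside more than 80 mm above the bench, and the robot's fingers hold the tongs; the green-topped packs and the dish are within 20 mm of where they were (all of step 1 and height (world z) of worn_pack above 0.08 m and linear speed of worn_pack below 0.03 m/s and contact force between each of jaw_left, jaw_right and worn_pack above 0.3 N and contact force between the fingers and tongs above 0.5 N and distance of each of good_pack_a, good_pack_b, screw_dish from where it was at the start of the episode below 0.02 m); the arm keeps its last pose, push and grip.
It fails at once if the robot itself touches the worn pack (contact force between any of the fingers, the arm and worn_pack above 0.5 N).
It fails at once if a good pack or the screw dish is moved more than 20 mm (distance of any of good_pack_a, good_pack_b, screw_dish from where it was at the start of the episode above 0.02 m).
It also fails if it takes over 56 s, if anything falls off the work surface, if the arm or the gripper's body presses on something with over 40 N, if the wrist force passes 120 N, or if a joint passes its speed limit or range.

## Robot

A 6-joint arm with a two-finger parallel gripper is mounted at the origin on the work surface. World frame = base frame: x ahead of the robot, y to its left, z up, the work surface at z = 0. Lengths are in mm, angles in rad, forces in N, time in s.
With the tool pointing down it reaches from about 350 to 975 mm from the base axis. Payload 7.1 kg.
Tool frame: the origin (TCP) lies midway between the tips of the shut fingers; the grasp point (between the pads) lies ctrl.grip_point_offset behind it (ctrl.grip_point_offset is the distance from the TCP to the grasp point, in mm); z points along the fingers, y is the line along which they close (so a half turn about z gives the same grasp; the last joint's range is limited). The gripper opens to 88 mm and grips with 3 to 60 N. Pads are 20 mm wide; open, the fingers measure 115 mm over their backs; the gripper's body (75 mm by 178 mm) begins 61 mm behind the grasp point.
Start: joints at [1.183, 0.423, 1.63, -0, 1.089, -0.019], TCP at [225.278, 582.97, 222.675] pointing down, gripper open.
Joint ranges: [-3, 3], [-0.9, 2.11], [0.09, 2.58], [-1.31, 4.45], [0.11, 2.69], [-2.54, 2.54]. Speed limits (rad/s): [2.39, 2.39, 3.01, 3.14, 3.14, 3.14].

## Interface

Orientations are given as a rotation vector (axis times angle).
In Python, from workcell import ctrl, get_image, close_job, finder gives the robot as it stands.
- The arm moves only by the tool servo_tool, never from a script. Its argument "deltas" is a list of rows, each a list of 2 entries, a list of its own where there are three numbers: the shift along the tool's x, y, z in mm, then the turn, a rotation vector about the tool's x, y, z in rad. A call has 1 to 5 rows; each row is the pose to reach, as a shift and turn from the pose commanded when the call began, along the tool's axes at that moment; what a row does not reach only later rows make up. A row lasts 1/12 s, in which the tool goes at most 41.7 mm and 7.16 degrees, less where a joint would pass 70% of its speed; a pose out of reach is approached as far as the arm can. A call with a gripper value outside its range is refused whole. "grip" is the closure, from -1 (fully open) to 1 (shut), so that 0 is half open, set as the call begins (left out, the last holds). The fingers move at their own pace and stop on an object; the grip force is fixed at half the most. Time passes only in rows, so rows that repeat a pose let the fingers close. It gives the time, the measured TCP pose, the force, the opening and the grip force at its end, in the units of the state.
- ctrl.get_obs(): the state, without advancing time (a new reading comes with each control period).
- get_image(name): name is "scene" or "top" or "wrist"; returns a dict with "frame" (400x640x3 uint8, blue, green, red), "depth" (400x640 float32, mm along the optical axis (not along the pixel's ray), 0 where there is no reading), "K" (3x3 intrinsics, pixels), "dist" ([k1, k2, p1, p2, k3] as OpenCV has them; the pictures are not rectified), "pose" (4x4, takes a point from camera to world coordinates). Camera axes: x right, y down, z forward; pixel columns grow to the right and rows downward; lengths in mm; the calibration is good to about 2 mm. A picture is of the moment at which its call begins.
- close_job(): hands the job in; it is judged then, once.
Trained networks look in a picture, given as the dict that the camera call returned (one of the last four; its "shot" number tells which), for a name from the list of things; names that differ only in an ending like _2 or _b are one class to them, and where a whole thing is asked for, a point or a joint stands for the part that bears it (a point fixed in the world has none). Each returns a list of dicts, best first, with "score" (0 to 1); they miss things now and then, are a little off and sometimes report something else, mostly with a low value. They report only what shows in the picture. A call takes as long as a camera call. They do not tell look-alikes from the thing itself.
- finder.search_frame(query, picture): "rect" ([centre column, centre row, width, height] as shares, 0 to 1, of the picture: columns of its width, rows of its height, round what is visible of it).
- finder.silhouettes(query, picture): "mask" (400x640 bool, what is visible of it) and "rect" ([centre column, centre row, width, height] as shares, 0 to 1, of the picture: columns of its width, rows of its height, round what is visible of it).
The state is a dict: "t": time; "qpos": joint angles; "qvel": joint speeds; "joint_torque": joint torques, N m; "ee_pos": TCP position; "orientation": TCP orientation; "ft_force": force on the tool from outside, world axes, zero at the start; "moment": the same for the moment, N m; "width": finger opening in mm; "grasp_force": force on a finger pad.
Only numpy, scipy, OpenCV 4.12 (cv2) and the standard library are available. Lean on these libraries where they do the work, as an engineer would, in place of code of your own. Each camera call takes 0.05 s, during which the arm holds its last target. There are 200 camera calls.

## Working session

There is one attempt and no reset: what is moved stays moved. The work goes in short steps, Python scripts to look and compute and a tool call to move; the robot and the scene stay as the last step left them, time stands still between calls to the robot, and variables do not carry over. Pictures are saved under pics/ and viewed, at most 10 in all, crops included, and the job is handed in when it is done.

Besides the shell and the picture viewer there is one more tool, called as name(argument=value, ...) on one line, values as JSON. servo_tool: Moves the arm, as the interface text tells. Its arguments: {"type":"object","properties":{"deltas":{"type":"array","items":{"type":"array"}},"grip":{"type":"number"}},"required":["deltas"]}

```bash
mkdir -p pics; ls
cat > h.py <<'E'
import numpy as np, cv2
from workcell import ctrl, get_image, finder
def world(p, mask=None):
    K=np.array(p["K"],float); d=np.array(p["dist"],float); T=np.array(p["pose"],float)
    D=p["depth"]; m=(D>0) if mask is None else (mask&(D>0))
    v,u=np.nonzero(m); z=D[v,u]
    n=cv2.undistortPoints(np.stack([u,v],1).astype(np.float64)[:,None],K,d)[:,0]
    P=np.c_[n*z[:,None],z]@T[:3,:3].T+T[:3,3]
    return P,u,v
E
python3 - <<'E'
from h import *
o=ctrl.get_obs(); print(o["t"],o["ee_pos"],o["orientation"],o["width"],ctrl.grip_point_offset)
ims=[]
for n in ("top","scene"):
    p=get_image(n); cv2.imwrite(f"pics/{n}0.png",p["frame"])
    print(n,np.round(p["pose"],3).tolist())
    for q in ("tablet","cover","tongs","worn_pack","screw_dish"):
        for r in finder.silhouettes(q,p)[:5]:
            P,u,v=world(p,r["mask"])
            if len(P): print(q,round(r["score"],2),np.round(np.array(r["rect"])*[640,400,640,400]),np.round(np.median(P,0)),len(P))
E
```

```text
pics
0.0 [225.09020772 582.47293753 221.90744941] [-5.75959102e-01 -3.08804011e+00  2.34780979e-03] 87.74069642392136 18.700000000000003
top [[-0.027, -0.985, 0.172, 345.217], [-1.0, 0.026, -0.01, 9.201], [0.005, -0.172, -0.985, 1134.225], [0.0, 0.0, 0.0, 1.0]]
tablet 0.75 [189. 231.  41.  71.] [469. 364.  19.] 2124
cover 0.92 [189. 231.  32.  39.] [465. 372.  23.] 939
cover 0.78 [248. 228.  35.  46.] [468. 215.   5.] 909
cover 0.48 [428. 230.  39.  81.] [ 440. -303.   20.] 679
tongs 0.68 [429. 230.  38.  81.] [ 444. -302.   19.] 792
worn_pack 0.71 [284. 168.  17.  16.] [635. 112.  20.] 212
screw_dish 0.63 [232. 146.  28.  27.] [712. 261.  15.] 572
screw_dish 0.63 [421. 223.  27.  63.] [ 471. -259.   19.] 234
scene [[-0.127, 0.581, -0.804, 1319.089], [0.992, 0.091, -0.091, 78.48], [0.02, -0.809, -0.588, 636.276], [0.0, 0.0, 0.0, 1.0]]
tablet 0.81 [473. 218.  69.  52.] [512. 371.  21.] 1895
tablet 0.39 [202. 197.  23.  49.] [ 478. -311.   18.] 285
cover 0.95 [469. 215.  34.  20.] [470. 375.  26.] 642
cover 0.71 [403. 213.  41.  29.] [472. 217.   7.] 666
tongs 0.79 [208. 194.  31.  55.] [ 455. -308.   21.] 461
worn_pack 0.73 [362. 254.  17.  22.] [648. 114.  21.] 280
screw_dish 0.92 [433. 281.  41.  27.] [697. 264.  16.] 898
```

Run:
```python
import cv2
a=cv2.imread("pics/top0.png")[110:310,130:480]
cv2.imwrite("pics/top0c.png",cv2.resize(a,(800,457),interpolation=cv2.INTER_CUBIC))
a=cv2.imread("pics/scene0.png")[130:330,160:560]
cv2.imwrite("pics/scene0c.png",cv2.resize(a,(800,400),interpolation=cv2.INTER_CUBIC))
```

```text
(no output)
```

View pics/top0c.png

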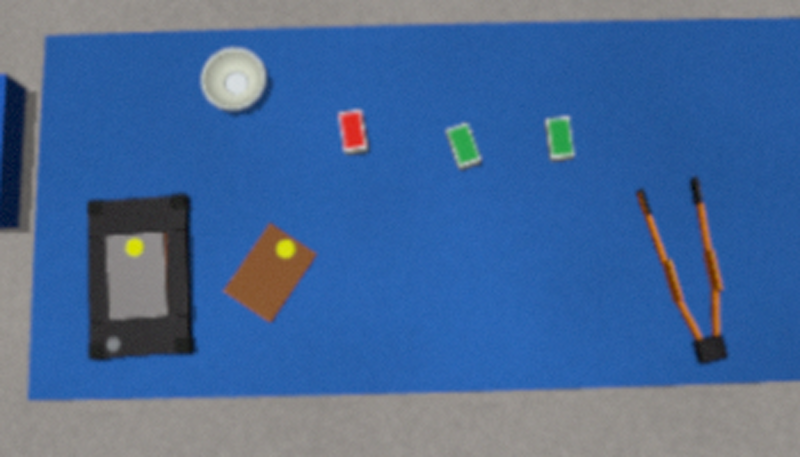

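View pics/scene0c.png

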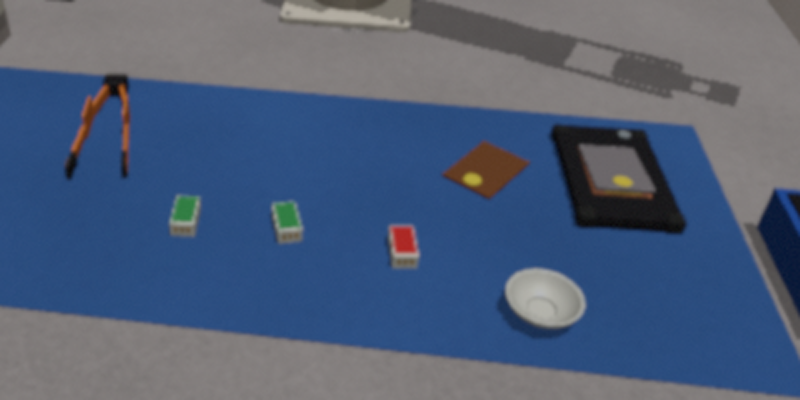

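The top picture shows the tablet at the left, with the cover's yellow disc at crop (135,247). The red pack is at (352,131), the green packs at (463,146) and (560,138), and the dish at (234,79). The tongs are at the right, hinge at (710,348) and tips near (643,200) and (697,190). The brown plate is a decoy.

```bash
cat >> h.py <<'E'
def blobs(p,lo,hi,zr=(-5,60),amin=8,box=None):
    m=cv2.inRange(cv2.cvtColor(p["frame"],cv2.COLOR_BGR2HSV),lo,hi)>0
    n,L,s,c=cv2.connectedComponentsWithStats(m.astype(np.uint8))
    out=[]
    for i in range(1,n):
        if s[i,4]<amin: continue
        P,u,v=world(p,L==i)
        if len(P)<5: continue
        med=np.median(P,0)
        if not zr[0]<med[2]<zr[1]: continue
        e=np.linalg.eigh(np.cov((P[:,:2]-P[:,:2].mean(0)).T)); a=e[1][:,1]; a=a*np.sign(a[0])
        out.append((s[i,4],np.round(c[i]),np.round([*P[:,:2].mean(0),med[2]],1),round(float(np.arctan2(a[1],a[0])),3),np.round(P.min(0)),np.round(P.max(0))))
    return out
E
python3 - <<'E'
from h import *
for n in ("top","scene"):
    p=get_image(n); print(n)
    for nm,lo,hi in (("yellow",(25,150,120),(35,255,255)),("red",(0,190,120),(4,255,255)),("green",(50,120,80),(75,255,255)),("orange",(6,170,150),(18,255,255))):
        for b in blobs(p,lo,hi): print(nm,*b)
    r=finder.silhouettes("tablet",p)[0]; P,_,_=world(p,r["mask"]); P=P[(P[:,2]>12)]
    print("tablet",cv2.minAreaRect(P[:,:2].astype(np.float32)))
    P,u,v=world(p); m=(P[:,0]>250)&(P[:,0]<620)&(P[:,1]>-420)&(P[:,1]<-180)&(P[:,2]<70)
    hsv=cv2.cvtColor(p["frame"],cv2.COLOR_BGR2HSV)[v,u]
    k=m&(hsv[:,2]<70); Q=P[k]
    for nm,s in (("hinge",Q[:,0]<420),("tips",Q[:,0]>=420)):
        q=Q[s]; print(nm,len(q),np.round(q.mean(0),1),np.round(q.min(0)),np.round(q.max(0)))
E
```

```text
top
yellow 41 [189. 218.] [499.8 373.7  27.4] 1.531 [491. 363.  23.] [508. 384.  33.]
yellow 57 [255. 218.] [497.  196.1   5.6] -1.368 [487. 183.   3.] [507. 206.  10.]
red 69 [284. 167.] [638.2 112.1  20.8] 0.154 [621. 103.  15.] [656. 120.  24.]
green 107 [375. 169.] [ 623.5 -141.6   20.5] 0.07 [ 604. -153.   16.] [ 644. -131.   26.]
green 104 [332. 173.] [617.6 -22.6  20.7] 0.336 [597. -38.  16.] [638.  -8.  27.]
orange 27 [438. 209.] [ 507.7 -310.6   17.7] 0.098 [ 479. -314.   11.] [ 533. -307.   22.]
orange 25 [417. 214.] [ 495.  -251.1   19.6] 0.277 [ 468. -259.   15.] [ 521. -242.   23.]
orange 25 [443. 245.] [ 409.2 -317.    19.9] -0.017 [ 381. -319.   17.] [ 429. -315.   29.]
orange 24 [431. 249.] [ 399.2 -283.    19.6] 0.45 [ 376. -294.   12.] [ 422. -271.   32.]
tablet ((467.57537841796875, 371.8355712890625), (191.61288452148438, 123.98143768310547), 2.292760133743286)
hinge 120 [ 361.6 -306.    23.3] [ 347. -324.   16.] [ 376. -290.   28.]
tips 42 [ 550.3 -287.2   17.8] [ 529. -307.    4.] [ 568. -234.   29.]
scene
yellow 31 [396. 219.] [496.2 198.7   7.6] -0.74 [486. 189.   5.] [506. 207.  11.]
yellow 18 [471. 220.] [499.1 376.5  28.4] -1.256 [493. 370.  27.] [506. 384.  30.]
red 71 [362. 249.] [637.5 115.4  21.8] 0.126 [621. 107.  20.] [655. 123.  25.]
green 88 [252. 234.] [ 622.7 -138.8   22. ] 0.09 [ 602. -149.   19.] [ 642. -129.   25.]
green 79 [303. 237.] [616.  -19.7  21.9] 0.255 [596. -31.  20.] [634.  -9.  24.]
orange 8 [222. 178.] [ 411.2 -276.8   30.7] 0.42 [ 391. -285.   21.] [ 435. -267.   38.]
tablet ((466.074462890625, 374.2743225097656), (197.74000549316406, 125.55986022949219), 2.193810224533081)
hinge 82 [ 368.7 -303.3   20.3] [ 351. -320.    3.] [ 378. -288.   29.]
tips 78 [ 551.9 -275.4   16.4] [ 522. -307.    2.] [ 570. -231.   25.]
```

```bash
cat >> h.py <<'E'
from scipy.spatial.transform import Rotation as Ro
def goal(xyz,yaw_y=None):
    "tool-frame shift and z-turn to world TCP xyz with tool y at yaw_y (mod pi), pointing down"
    o=ctrl.get_obs(); R=Ro.from_rotvec(o["orientation"])
    s=R.inv().apply(np.array(xyz)-o["ee_pos"])
    t=np.zeros(3)
    if yaw_y is not None:
        y=np.array([np.cos(yaw_y),np.sin(yaw_y),0]); 
        if R.as_matrix()[:,1]@y<0: y=-y
        z=np.array([0,0,-1.]); t=(R.inv()*Ro.from_matrix(np.c_[np.cross(y,z),y,z])).as_rotvec()
    print("t",round(o["t"],2),"ee",np.round(o["ee_pos"],1),"F",np.round(o["ft_force"],1),"w",round(o["width"],1),"gf",round(o["grasp_force"],1),"q6",round(o["qpos"][5],2))
    print("shift",np.round(s,1),"turn",np.round(t,3))
E
python3 -c "
from h import *
goal((500,375,80)); goal((500,375,80),1.57)"
```

```text
t 0.8 ee [225.3 583.  222.7] F [ 0.9 -0.1  0.4] w 88.1 gf 0.0 q6 -0.02
shift [-331.2  -94.9  142.7] turn [0. 0. 0.]
t 0.8 ee [225.3 583.  222.7] F [ 0.9 -0.1  0.4] w 88.1 gf 0.0 q6 -0.02
shift [-331.2  -94.9  142.7] turn [ 0.    -0.    -0.368]
```

servo_tool(deltas=[[[-33,-9,14],[0,0,-0.07]],[[-66,-19,28],[0,0,-0.15]],[[-99,-28,42],[0,0,-0.22]],[[-132,-38,56],[0,0,-0.3]],[[-165,-47,71],[0,0,-0.368]]], grip=1)

```text
t: 1.22
ee_pos: [363.3, 478.7, 151.4]
orientation: [-0.006, 3.141, 0.001]
ft_force: [0.2, 0.9, 0.3]
width: 58.0
grasp_force: 0.0
```

```bash
python3 -c "
from h import *
goal((500,375,80),1.57)"
```

```text
t 1.22 ee [363.3 478.7 151.4] F [0.2 0.9 0.3] w 58.0 gf 0.0 q6 -0.67
shift [-136.3 -104.3   71.4] turn [0.    0.    0.005]
```

servo_tool(deltas=[[[-34,-26,14],[0,0,0]],[[-68,-52,28],[0,0,0]],[[-102,-78,42],[0,0,0]],[[-136.5,-104,56],[0,0,0]],[[-136.5,-104,71],[0,0,0]]])

```text
t: 1.63
ee_pos: [503.3, 373.2, 81.3]
orientation: [0.006, 3.138, 0.002]
ft_force: [0.1, 1.0, -0.5]
width: 24.4
grasp_force: 0.0
```

servo_tool(deltas=[[[0,0,0],[0,0,0]],[[0,0,0],[0,0,0]]])

```text
t: 1.8
ee_pos: [498.5, 374.5, 79.7]
orientation: [-0.004, -3.14, 0.002]
ft_force: [-0.3, 0.6, -0.2]
width: 11.1
grasp_force: 0.0
```

```bash
python3 -c "
from h import *
goal((500,375,35),1.57)
p=get_image('wrist'); cv2.imwrite('pics/w1.png',p['frame'])
for b in blobs(p,(25,150,120),(35,255,255)): print(*b)
print(np.round(p['pose'],2).tolist())"
```

```text
t 1.8 ee [498.5 374.5  79.7] F [-0.3  0.6 -0.2] w 11.1 gf 0.0 q6 -0.94
shift [-1.6  0.5 44.7] turn [-0.001 -0.002 -0.002]
618 [318. 218.] [497.8 375.4  25.1] 0.494 [487. 366.  23.] [508. 387.  27.]
8 [ 98. 217.] [503.4 203.4   3.6] -1.069 [501. 201.   3.] [505. 207.   5.]
[[0.0, 0.97, 0.24, 431.12], [1.0, -0.0, -0.0, 376.15], [-0.0, 0.24, -0.97, 240.37], [0.0, 0.0, 0.0, 1.0]]
```

View pics/w1.png

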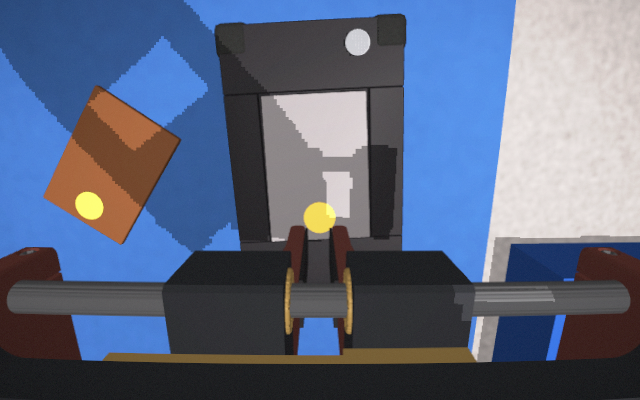

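The wrist picture shows the grey cover in its bay, with the yellow disc at (318,218) right under the closing fingers.

servo_tool(deltas=[[[-1,1,15],[0,0,0]],[[-1,1,30],[0,0,0]],[[-1,1,45],[0,0,0]],[[-1,1,48],[0,0,0]],[[-1,1,50],[0,0,0]]])

```text
t: 2.27
ee_pos: [498.4, 377.3, 30.1]
orientation: [0.002, -3.141, 0.001]
ft_force: [0.5, -0.7, 1.1]
width: 0.5
grasp_force: 0.0
```

servo_tool(deltas=[[[0,0,1],[0,0,0]],[[0,0,2],[0,0,0]],[[0,0,3],[0,0,0]],[[0,0,4],[0,0,0]],[[0,0,5],[0,0,0]]])

```text
t: 2.68
ee_pos: [500.1, 377.0, 26.5]
orientation: [0.001, 3.14, 0.001]
ft_force: [-1.4, -0.4, 5.5]
width: 0.4
grasp_force: 2.4
```

servo_tool(deltas=[[[0,0,1],[0,0,0]],[[0,0,2],[0,0,0]],[[0,0,3],[0,0,0]],[[0,0,4],[0,0,0]]])

```text
t: 3.02
ee_pos: [500.3, 376.9, 22.1]
orientation: [0.001, 3.14, 0.001]
ft_force: [0.3, 0.7, 4.9]
width: 0.3
grasp_force: 2.5
```

Moving down under about 5–6 N; continue.

servo_tool(deltas=[[[0,0,1],[0,0,0]],[[0,0,2],[0,0,0]],[[0,0,3],[0,0,0]],[[0,0,3],[0,0,0]]])

```text
t: 3.35
ee_pos: [500.4, 376.9, 19.4]
orientation: [0.001, 3.14, 0.001]
ft_force: [1.3, 0.7, 10.1]
width: 0.2
grasp_force: 4.6
```

servo_tool(deltas=[[[0,0,0.5],[0,0,0]],[[0,0,1],[0,0,0]],[[0,0,1],[0,0,0]]])

```text
t: 3.6
ee_pos: [500.5, 377.0, 19.3]
orientation: [0.001, 3.14, 0.001]
ft_force: [-1.3, -1.1, 16.5]
width: 0.6
grasp_force: 8.8
```

servo_tool(deltas=[[[0,0,-5],[0,0,0]],[[0,0,-25],[0,0,0]],[[0,0,-60],[0,0,0]],[[20,-35,-80],[0,0,0]],[[50,-65,-95],[0,0,0]]], grip=-1)

```text
t: 4.02
ee_pos: [455.5, 316.3, 111.8]
orientation: [0.0, 3.139, 0.003]
ft_force: [-0.9, -0.5, 0.2]
width: 30.4
grasp_force: 0.0
```

```bash
python3 -c "
from h import *
goal((430,-240,220),1.57)
p=get_image('top')
r=finder.silhouettes('cover',p)
for q in r[:3]:
    P,u,v=world(p,q['mask']); print(round(q['score'],2),np.round(np.median(P,0),1))
P,u,v=world(p)
A=np.c_[P[:,:2],np.ones(len(P))]
m=(abs(P[:,0]-467)<45)&(abs(P[:,1]-373)<25)&(P[:,2]<60)
c,*_=np.linalg.lstsq(A[m],P[m,2],rcond=None); print('cover plane',m.sum(),c, np.median(P[m,2]))
for b in blobs(p,(25,150,120),(35,255,255)): print(*b)
"
```

```text
t 4.02 ee [455.5 316.3 111.8] F [-0.9 -0.5  0.2] w 30.4 gf 0.0 q6 -0.98
shift [  25.1 -556.2 -109.2] turn [0.002 0.003 0.001]
0.87 [468.8 214.7   5. ]
cover plane 0 [0. 0. 0.] nan
58 [254. 218.] [496.8 196.5   6. ] -0.828 [487. 187.   0.] [507. 206.  10.]
  return _methods._mean(a, axis=axis, dtype=dtype,
  ret = ret.dtype.type(ret / rcount)
```

servo_tool(deltas=[[[-15,-35,-15],[0,0,0]],[[-30,-70,-30],[0,0,0]],[[-45,-105,-45],[0,0,0]],[[-60,-140,-60],[0,0,0]],[[-75,-175,-75],[0,0,0]]])

```text
t: 4.53
ee_pos: [528.7, 139.3, 185.4]
orientation: [-0.001, -3.14, 0.001]
ft_force: [0.0, 0.7, -1.0]
width: 71.6
grasp_force: 0.0
```

servo_tool(deltas=[[[0,-40,-15],[0,0,0]],[[0,-80,-30],[0,0,0]],[[0,-120,-45],[0,0,0]],[[0,-160,-60],[0,0,0]],[[0,-200,-60],[0,0,0]]])

```text
t: 4.95
ee_pos: [529.5, -58.5, 247.3]
orientation: [0.001, 3.139, -0.0]
ft_force: [0.2, -0.4, -0.5]
width: 87.9
grasp_force: 0.0
```

servo_tool(deltas=[[[0,-40,0],[0,0,0]],[[0,-80,0],[0,0,0]],[[0,-120,0],[0,0,0]],[[0,-160,0],[0,0,0]],[[0,-200,0],[0,0,0]]])

```text
t: 5.37
ee_pos: [527.8, -258.6, 244.5]
orientation: [-0.002, -3.14, -0.001]
ft_force: [0.8, 0.9, 0.0]
width: 88.0
grasp_force: 0.0
```

servo_tool(deltas=[[[0,-20,0],[0,0,0]],[[0,-35,0],[0,0,0]],[[0,-35,0],[0,0,0]],[[0,-35,0],[0,0,0]]])

```text
t: 5.7
ee_pos: [528.1, -291.5, 244.5]
orientation: [-0.003, -3.14, -0.002]
ft_force: [0.6, 0.4, 0.1]
width: 87.8
grasp_force: 0.0
```

```bash
python3 -c "
from h import *
goal((445,-290,150),1.75)
p=get_image('top')
P,u,v=world(p)
A=np.c_[P[:,:2],np.ones(len(P))]
m=(abs(P[:,0]-467)<45)&(abs(P[:,1]-373)<25)&(P[:,2]<60)
c,*_=np.linalg.lstsq(A[m],P[m,2],rcond=None); print('cover plane',m.sum(),c, np.median(P[m,2]))
for b in blobs(p,(25,150,120),(35,255,255)): print(*b)
p=get_image('wrist'); cv2.imwrite('pics/w2.png',p['frame'])
for b in blobs(p,(6,170,60),(18,255,255),amin=50): print(*b)
for q in ('tongs','tongs_tip','jaw_left'):
  for r in finder.silhouettes(q,p)[:2]: print(q,r['score'],np.round(np.array(r['rect'])*[640,400,640,400]))
"
```

```text
t 5.7 ee [ 528.1 -291.5  244.5] F [0.6 0.4 0.1] w 87.8 gf 0.0 q6 -2.09
shift [82.9  1.2 94.6] turn [ 0.001 -0.001 -0.181]
cover plane 585 [-2.35296161e-04  9.84368166e-03  1.55052597e+01] 19.174809681485158
40 [189. 218.] [500.6 374.1  19.7] 0.47 [492. 366.  13.] [509. 384.  24.]
57 [254. 218.] [497.3 196.4   5.3] -0.636 [487. 186.  -0.] [507. 206.  11.]
105 [317.  47.] [ 382.5 -289.9   19. ] 0.419 [ 371. -297.    7.] [ 395. -284.   21.]
523 [297. 106.] [ 447.1 -313.1   19.6] 0.061 [ 375. -320.   11.] [ 534. -304.   37.]
127 [337.  99.] [ 438.6 -267.6   24.9] 0.251 [ 414. -277.    6.] [ 466. -259.   36.]
tongs 0.79 [327. 109.  81. 202.]
tongs 0.65 [339. 119.  52. 161.]
tongs_tip 0.64 [327. 110.  82. 193.]
jaw_left 0.92 [340. 118.  51. 156.]
```

View pics/w2.png

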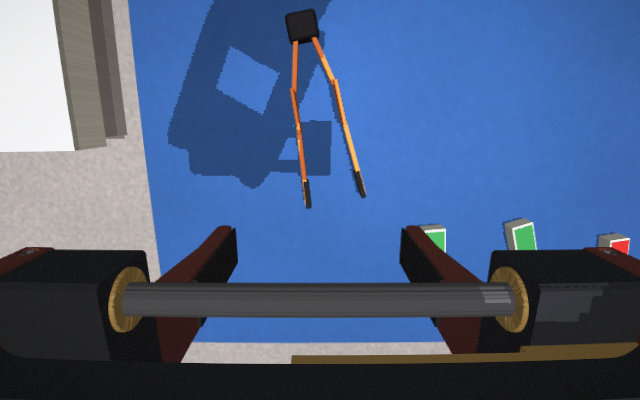

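Top view: the cover plane is level at z≈19.2, so it is seated. Wrist view: the tongs' hinge is at (302,26) and the tips at (307,193) and (361,185), clear of the fingers.

```bash
cat >> h.py <<'E'
def tongs(p):
    P,u,v=world(p); hsv=cv2.cvtColor(p["frame"],cv2.COLOR_BGR2HSV)[v,u]
    B=P[(v<225)&(hsv[:,2]<60)&(P[:,2]>14)&(P[:,2]<45)&(P[:,0]<620)&(P[:,1]<-180)]
    h=B[B[:,0]<420]; t=B[B[:,0]>460]
    mid=lambda a:(a.min(0)+a.max(0))/2
    h=mid(h)[:2]; d=t[:,1]>(np.median(t[:,1].min()+t[:,1].max()))/2
    print("npts",len(t),"L",mid(t[d]),"R",mid(t[~d]))
    tm=(mid(t[d])+mid(t[~d]))[:2]/2; a=tm-h; yaw=np.arctan2(a[1],a[0]); a/=np.linalg.norm(a)
    print("hinge",h,"tip",tm,"len",np.linalg.norm(tm-h),"yaw",yaw,"origin",tm-100*a,"tip opening",np.linalg.norm(mid(t[d])-mid(t[~d])))
    return tm-100*a,yaw
E
python3 -c "
from h import *
np.set_printoptions(precision=1,suppress=True)
p=get_image('wrist'); o,y=tongs(p)
goal((o[0],o[1],150),y+np.pi/2)"
```

```text
npts 204 L [ 537.9 -238.7   18.8] R [ 550.6 -302.7   20.6]
hinge [ 360.7 -307.4] tip [ 544.3 -270.7] len 187.2283055002464 yaw 0.19743785989761067 origin [ 446.2 -290.3] tip opening 65.22028177467013
t 6.0 ee [ 528.6 -290.6  245.5] F [-1.1  0.1 -0.2] w 88.1 gf 0.0 q6 -2.09
shift [82.4  0.3 95.5] turn [ 0.   0.  -0.2]
```

servo_tool(deltas=[[[25,0,25],[0,0,-0.05]],[[50,0,50],[0,0,-0.1]],[[75,0,75],[0,0,-0.15]],[[82,0,100],[0,0,-0.197]],[[82,0,125],[0,0,-0.197]]])

```text
t: 6.42
ee_pos: [444.5, -290.8, 119.8]
orientation: [0.311, -3.126, -0.0]
ft_force: [-0.6, 0.5, 0.0]
width: 87.5
grasp_force: 0.0
```

servo_tool(deltas=[[[0,0,30],[0,0,0]],[[0,0,45],[0,0,0]],[[0,0,45],[0,0,0]]])

```text
t: 6.67
ee_pos: [444.6, -289.9, 72.5]
orientation: [0.308, -3.122, -0.006]
ft_force: [-0.9, -0.1, -0.3]
width: 88.0
grasp_force: 0.0
```

```bash
python3 -c "
from h import *
goal((446.2,-290.3,5.5),0.197+np.pi/2)
p=get_image('wrist'); cv2.imwrite('pics/w3.png',p['frame'])"
```

```text
t 6.67 ee [ 444.6 -289.9   72.5] F [-0.9 -0.1 -0.3] w 88.0 gf 0.0 q6 -2.37
shift [-1.7 -1.  67. ] turn [ 0.004 -0.004 -0.   ]
```

View pics/w3.png

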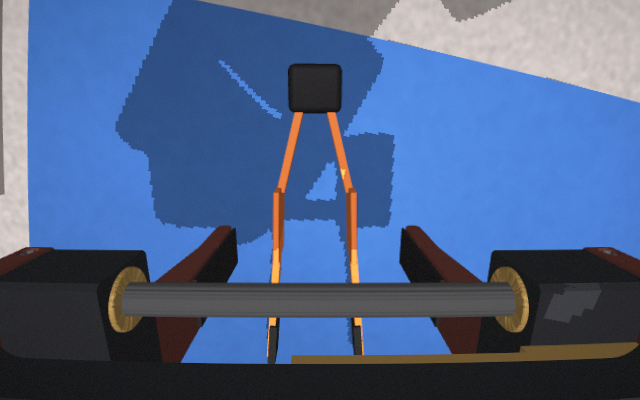

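The wrist view shows the plates at columns 278 and 351 between the fingers at 238 and 400, about 3 mm off centre to the left; I correct that on the way down.

servo_tool(deltas=[[[-1,-3,20],[0,0,0]],[[-1,-3,40],[0,0,0]],[[-1,-3,55],[0,0,0]],[[-1,-3,63],[0,0,0]],[[-1,-3,66],[0,0,0]]])

```text
t: 7.13
ee_pos: [448.3, -294.4, 9.5]
orientation: [-0.308, 3.126, -0.0]
ft_force: [0.5, -0.3, -0.1]
width: 87.8
grasp_force: 0.0
```

servo_tool(deltas=[[[0,0,0],[0,0,0]],[[0,0,0],[0,0,0]],[[0,0,0],[0,0,0]],[[0,0,0],[0,0,0]],[[0,0,0],[0,0,0]]], grip=-0.13)

```text
t: 7.55
ee_pos: [448.3, -294.6, 10.1]
orientation: [-0.308, 3.126, -0.001]
ft_force: [0.6, 1.8, 0.1]
width: 58.0
grasp_force: 0.4
```

servo_tool(deltas=[[[0,0,0],[0,0,0]],[[0,0,0],[0,0,0]],[[0,0,0],[0,0,0]]])

```text
t: 7.8
ee_pos: [448.3, -294.5, 9.9]
orientation: [-0.307, 3.126, -0.001]
ft_force: [-0.5, 1.6, 6.5]
width: 49.8
grasp_force: 5.9
```

servo_tool(deltas=[[[0,0,0],[0,0,0]],[[0,0,0],[0,0,0]],[[0,0,3],[0,0,0]],[[0,0,4.5],[0,0,0]],[[0,0,4.5],[0,0,0]]], grip=-0.5)

```text
t: 8.22
ee_pos: [447.6, -294.2, 4.2]
orientation: [0.308, -3.126, -0.001]
ft_force: [-0.7, 0.3, 0.5]
width: 66.1
grasp_force: 0.0
```

servo_tool(deltas=[[[0,0,0],[0,0,0]],[[0,0,0],[0,0,0]],[[0,0,0],[0,0,0]],[[0,0,0],[0,0,0]],[[0,0,0],[0,0,0]]], grip=-0.14)

```text
t: 8.63
ee_pos: [447.9, -294.4, 4.8]
orientation: [0.308, -3.126, -0.0]
ft_force: [0.2, 0.7, -0.4]
width: 49.8
grasp_force: 3.7
```

servo_tool(deltas=[[[0,0,-2],[0,0,0]],[[0,0,-5],[0,0,0]],[[0,0,-10],[0,0,0]],[[0,0,-20],[0,0,0]],[[0,0,-30],[0,0,0]]])

```text
t: 9.05
ee_pos: [447.9, -294.4, 35.7]
orientation: [0.308, -3.126, -0.0]
ft_force: [0.3, -0.1, -0.6]
width: 50.4
grasp_force: 3.7
```

servo_tool(deltas=[[[0,0,-15],[0,0,0]],[[0,0,-32],[0,0,0]],[[0,0,-50],[0,0,0]],[[0,0,-68],[0,0,0]],[[0,0,-80],[0,0,0]]])

```text
t: 9.47
ee_pos: [448.6, -294.9, 117.6]
orientation: [-0.308, 3.124, -0.003]
ft_force: [0.5, -0.6, -0.7]
width: 50.2
grasp_force: 3.7
```

```bash
python3 -c "
from h import *
goal((538,97,115),0.15+np.pi/2)
p=get_image('scene'); a=p['frame'][100:300,100:400]; cv2.imwrite('pics/s4.png',cv2.resize(a,(750,500),interpolation=2))
q=get_image('top'); cv2.imwrite('pics/t4raw.png',q['frame'])
for pp in (p,q):
  for b in blobs(pp,(0,190,120),(4,255,255)): print(*b)"
```

```text
t 9.47 ee [ 448.6 -294.9  117.6] F [ 0.5 -0.6 -0.7] w 50.2 gf 3.7 q6 -2.37
shift [-164.1  367.     2.1] turn [-0.002  0.002  0.046]
71 [362. 249.] [637.7 115.5  22. ] 0.12 [620. 107.  19.] [653. 123.  24.]
69 [284. 167.] [638.2 112.2  20.8] 0.159 [620. 103.  16.] [655. 120.  25.]
```

View pics/s4.png

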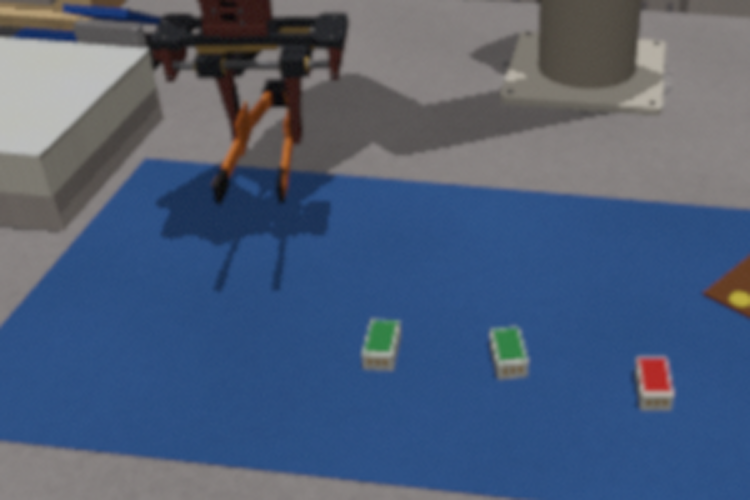

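The scene picture shows the tongs held level above the mat, tips near (220,188) and (283,190); the packs are untouched. Next I carry them to the red pack.

servo_tool(deltas=[[[-5,12,0],[0,0,0]],[[-15,34,0],[0,0,0]],[[-28,63,0],[0,0,0]],[[-41,92,0],[0,0,0]],[[-54,121,0],[0,0,0]]])

```text
t: 9.98
ee_pos: [476.4, -163.0, 113.6]
orientation: [0.306, -3.125, -0.002]
ft_force: [0.4, 0.2, -1.1]
width: 50.3
grasp_force: 3.7
```

servo_tool(deltas=[[[-13,29,0],[0,0,0]],[[-26,58,0],[0,0,0]],[[-39,87,0],[0,0,0.02]],[[-52,116,0],[0,0,0.04]],[[-65,145,0],[0,0,0.05]]])

```text
t: 10.4
ee_pos: [511.6, -7.9, 113.6]
orientation: [0.228, -3.131, -0.001]
ft_force: [0.6, 0.3, -1.5]
width: 50.2
grasp_force: 3.7
```

```bash
python3 -c "
from h import *
goal((539,100,115),0.14+np.pi/2)"
```

```text
t 10.4 ee [511.6  -7.9 113.6] F [ 0.6  0.3 -1.5] w 50.2 gf 3.7 q6 -1.76
shift [-42.7 102.8  -1.4] turn [ 0.001 -0.003  0.005]
```

servo_tool(deltas=[[[-11,26,0],[0,0,0]],[[-22,52,0],[0,0,0]],[[-32,77,0],[0,0,0]],[[-39,95,0],[0,0,0]],[[-42,102,0],[0,0,0]]])

```text
t: 10.82
ee_pos: [538.7, 99.6, 113.6]
orientation: [0.233, -3.131, -0.0]
ft_force: [-0.0, 0.1, -0.6]
width: 50.0
grasp_force: 3.7
```

servo_tool(deltas=[[[0,0,12],[0,0,0]],[[0,0,30],[0,0,0]],[[0,0,45],[0,0,0]],[[0,0,55],[0,0,0]],[[0,0,55],[0,0,0]]])

```text
t: 11.23
ee_pos: [537.0, 95.5, 56.9]
orientation: [0.228, -3.128, 0.001]
ft_force: [-0.6, -0.6, -1.5]
width: 50.5
grasp_force: 3.7
```

```bash
python3 -c "
from h import *
goal((539,100,60),0.14+np.pi/2)
p=get_image('scene'); q=get_image('top')
a=cv2.resize(p['frame'][190:280,305:425],(800,600),interpolation=2)
cv2.imwrite('pics/s5.png',a)
b=cv2.resize(q['frame'][130:220,230:340],(733,600),interpolation=2); cv2.imwrite('pics/t5.png',b)
for pp in (p,q):
  for b in blobs(pp,(0,190,120),(4,255,255)): print(*b)
  for b in blobs(pp,(6,150,100),(18,255,255),zr=(30,130)): print('or',*b)
  P,u,v=world(pp); hsv=cv2.cvtColor(pp['frame'],cv2.COLOR_BGR2HSV)[v,u]
  m=(hsv[:,2]<70)&(P[:,0]>610)&(P[:,0]<670)&(abs(P[:,1]-115)<60)&(P[:,2]>45)&(P[:,2]<85)
  for s in (P[:,1]>114,P[:,1]<=114):
    g=P[m&s]
    if len(g): print('tip',len(g),np.round(g.mean(0),1),np.round(g.min(0)),np.round(g.max(0)))
"
```

```text
t 11.23 ee [537.   95.5  56.9] F [-0.6 -0.6 -1.5] w 50.5 gf 3.7 q6 -1.56
shift [-2.6  4.2 -3.1] turn [-0.    -0.005  0.005]
72 [362. 249.] [637.6 115.6  22.2] 0.125 [622. 107.  19.] [654. 123.  25.]
or 12 [349. 190.] [481.2  76.3  75.5] -0.033 [470.  75.  65.] [499.  78.  78.]
or 113 [367. 207.] [547.4 120.   74.2] 0.239 [461.  97.  62.] [618. 135.  92.]
or 43 [348. 216.] [588.3  77.6  73.8] 0.058 [555.  73.  71.] [626.  81.  91.]
tip 57 [637.4 137.4  69.8] [610. 132.  58.] [650. 143.  77.]
tip 38 [647.9  82.4  71.5] [621.  77.  59.] [659.  86.  77.]
```

View pics/s5.png

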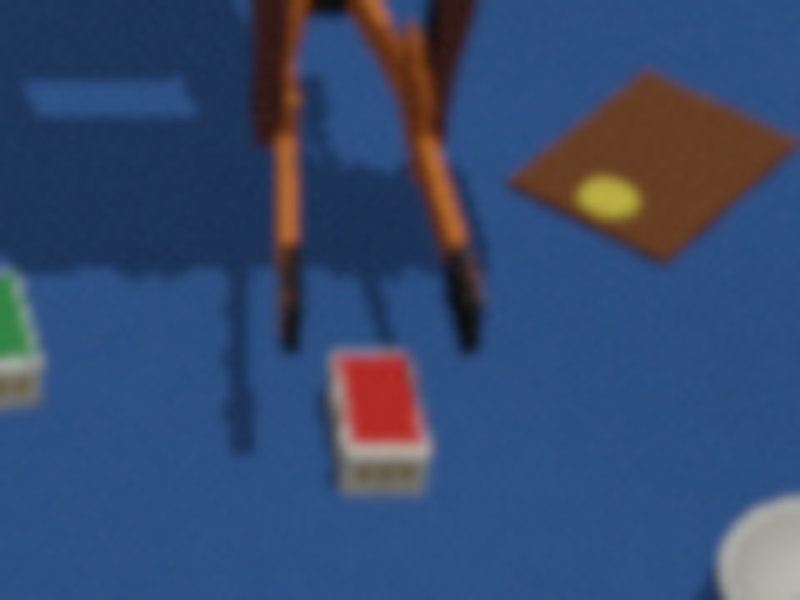

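View pics/t5.png

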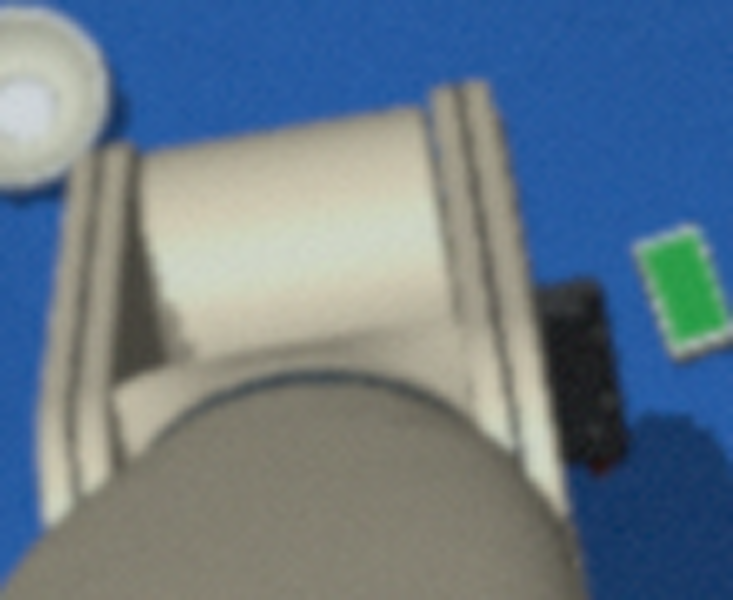

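The scene crop shows the tips straddling the red pack from above, about 5 mm too far toward its right side (−y). The arm hides the pack in the top view. I correct this and descend.

servo_tool(deltas=[[[-2,3,0],[0,0,0]],[[-2,5.5,0],[0,0,0]],[[-2,5.5,8],[0,0,0]],[[-2,5.5,20],[0,0,0]],[[-2,5.5,25],[0,0,0]]])

```text
t: 11.75
ee_pos: [540.0, 102.4, 33.5]
orientation: [0.23, -3.132, 0.0]
ft_force: [-1.4, 0.3, -0.3]
width: 50.0
grasp_force: 3.7
```

servo_tool(deltas=[[[0,0,0],[0,0,0]],[[0,0,0],[0,0,0]]])

```text
t: 11.92
ee_pos: [540.1, 102.3, 34.1]
orientation: [0.229, -3.132, 0.0]
ft_force: [-1.0, -0.5, -0.9]
width: 50.2
grasp_force: 3.7
```

```bash
python3 -c "
from h import *
goal((539,101,6.5),0.14+np.pi/2)
p=get_image('scene')
a=cv2.resize(p['frame'][190:280,305:425],(800,600),interpolation=2)
cv2.imwrite('pics/s6.png',a)
for b in blobs(p,(0,190,120),(4,255,255)): print(*b)
P,u,v=world(p); hsv=cv2.cvtColor(p['frame'],cv2.COLOR_BGR2HSV)[v,u]
m=(hsv[:,2]<70)&(P[:,0]>610)&(P[:,0]<670)&(abs(P[:,1]-115)<60)&(P[:,2]>27)&(P[:,2]<60)
for s in (P[:,1]>115,P[:,1]<=115):
    g=P[m&s]
    if len(g): print('tip',len(g),np.round(g.mean(0),1),np.round(g.min(0)),np.round(g.max(0)))
"
```

```text
t 11.92 ee [540.1 102.3  34.1] F [-1.  -0.5 -0.9] w 50.2 gf 3.7 q6 -1.55
shift [ 1.2 -1.2 27.6] turn [-0.    -0.002  0.006]
70 [362. 250.] [638.  115.4  22.1] 0.123 [620. 107.  19.] [654. 123.  25.]
tip 50 [642.5 144.6  48.3] [626. 140.  37.] [654. 150.  54.]
tip 26 [651.8  89.7  48.8] [632.  85.  37.] [661.  93.  53.]
```

View pics/s6.png

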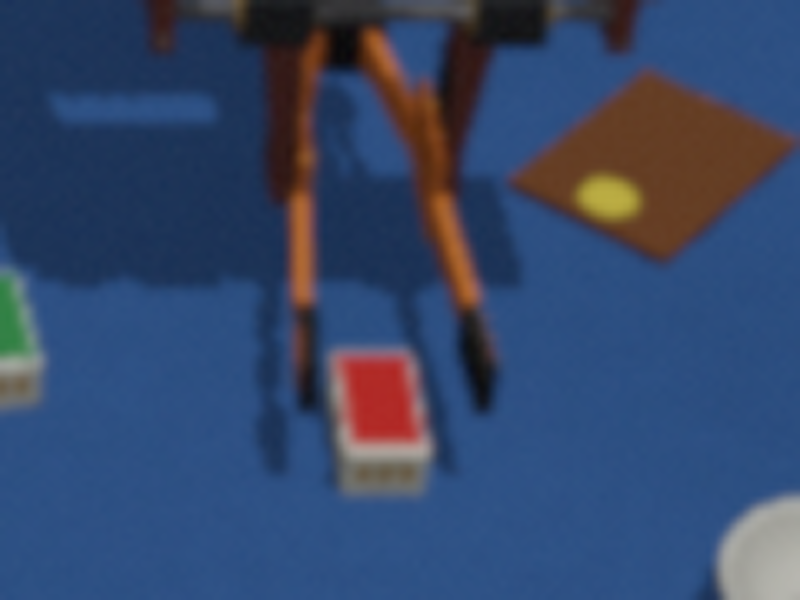

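The tips now straddle the pack nearly centred, 1–2 mm too far left, and at the right reach. Next I lower and clamp.

servo_tool(deltas=[[[0,-1.5,6],[0,0,0]],[[0,-1.5,13],[0,0,0]],[[0,-1.5,20],[0,0,0]],[[0,-1.5,25],[0,0,0]],[[0,-1.5,27.5],[0,0,0]]])

```text
t: 12.38
ee_pos: [540.3, 100.8, 6.3]
orientation: [0.229, -3.132, 0.0]
ft_force: [-0.7, -0.1, -1.5]
width: 50.2
grasp_force: 3.7
```

servo_tool(deltas=[[[0,0,0],[0,0,0]],[[0,0,0],[0,0,0]],[[0,0,0],[0,0,0]]])

```text
t: 12.63
ee_pos: [541.1, 101.0, 7.5]
orientation: [-0.23, 3.133, 0.0]
ft_force: [-0.1, 0.3, -0.5]
width: 49.9
grasp_force: 3.7
```

servo_tool(deltas=[[[0,0,0],[0,0,0]],[[0,0,0],[0,0,0]],[[0,0,0],[0,0,0]],[[0,0,0],[0,0,0]],[[0,0,0],[0,0,0]]], grip=0.3)

```text
t: 13.05
ee_pos: [541.1, 101.0, 7.6]
orientation: [-0.229, 3.133, 0.0]
ft_force: [0.1, 0.4, -0.2]
width: 40.5
grasp_force: 30.0
```

servo_tool(deltas=[[[0,0,0],[0,0,0]],[[0,0,0],[0,0,0]],[[0,0,0],[0,0,0]]])

```text
t: 13.3
ee_pos: [541.1, 101.0, 7.5]
orientation: [-0.229, 3.133, 0.0]
ft_force: [0.0, 0.6, 0.7]
width: 39.9
grasp_force: 30.0
```

Width is 40 mm at 30 N, so the pack is clamped. I lift slowly.

servo_tool(deltas=[[[0,0,-2],[0,0,0]],[[0,0,-6],[0,0,0]],[[0,0,-12],[0,0,0]],[[0,0,-20],[0,0,0]],[[0,0,-28],[0,0,0]]])

```text
t: 13.72
ee_pos: [540.8, 100.9, 36.1]
orientation: [0.229, -3.133, 0.0]
ft_force: [0.1, 0.2, -0.4]
width: 40.3
grasp_force: 29.9
```

servo_tool(deltas=[[[0,0,-10],[0,0,0]],[[0,0,-20],[0,0,0]],[[0,0,-30],[0,0,0]],[[0,0,-40],[0,0,0]],[[0,0,-50],[0,0,0]]])

```text
t: 14.13
ee_pos: [541.0, 101.0, 86.7]
orientation: [-0.229, 3.133, 0.0]
ft_force: [0.2, 0.5, -1.3]
width: 40.7
grasp_force: 29.9
```

servo_tool(deltas=[[[0,0,-10],[0,0,0]],[[0,0,-20],[0,0,0]],[[0,0,-30],[0,0,0]],[[0,0,-37],[0,0,0]],[[0,0,-40],[0,0,0]]])

```text
t: 14.55
ee_pos: [541.5, 101.1, 126.8]
orientation: [-0.229, 3.131, 0.0]
ft_force: [-0.7, 0.2, -1.0]
width: 40.3
grasp_force: 29.9
```

servo_tool(deltas=[[[0,0,0],[0,0,0]],[[0,0,0],[0,0,0]],[[0,0,0],[0,0,0]],[[0,0,0],[0,0,0]],[[0,0,0],[0,0,0]]])

```text
t: 14.97
ee_pos: [540.6, 100.9, 124.8]
orientation: [0.229, -3.132, 0.0]
ft_force: [0.7, 0.5, -1.9]
width: 39.8
grasp_force: 29.9
```

```bash
python3 -c "
from h import *
goal((539,101,6.5))
p=get_image('scene')
cv2.imwrite('pics/s7.png',cv2.resize(p['frame'][120:300,230:530],(800,480),interpolation=2))
for b in blobs(p,(0,190,120),(4,255,255),zr=(-5,200)): print('red',*b)
for b in blobs(p,(50,120,80),(75,255,255)): print('green',*b)
p=get_image('top')
P,u,v=world(p)
m=(abs(P[:,0]-467)<45)&(abs(P[:,1]-373)<25)&(P[:,2]<60)
c,*_=np.linalg.lstsq(np.c_[P[m,:2],np.ones(m.sum())],P[m,2],rcond=None); print('cover',m.sum(),c,np.median(P[m,2]))
"
```

```text
t 14.97 ee [540.6 100.9 124.8] F [ 0.7  0.5 -1.9] w 39.8 gf 29.9 q6 -1.55
shift [  1.4   0.3 118.3] turn [0. 0. 0.]
red 75 [367. 208.] [638.8 115.3 138.8] 0.147 [622. 107. 136.] [655. 124. 141.]
green 86 [252. 234.] [ 622.5 -138.8   21.9] 0.069 [ 602. -148.   19.] [ 641. -129.   24.]
green 80 [303. 237.] [616.4 -19.5  22. ] 0.274 [598. -31.  20.] [635.  -8.  25.]
cover 587 [-8.65728066e-04 -4.86041988e-03  2.15643664e+01] 19.341656088750597
```

View pics/s7.png

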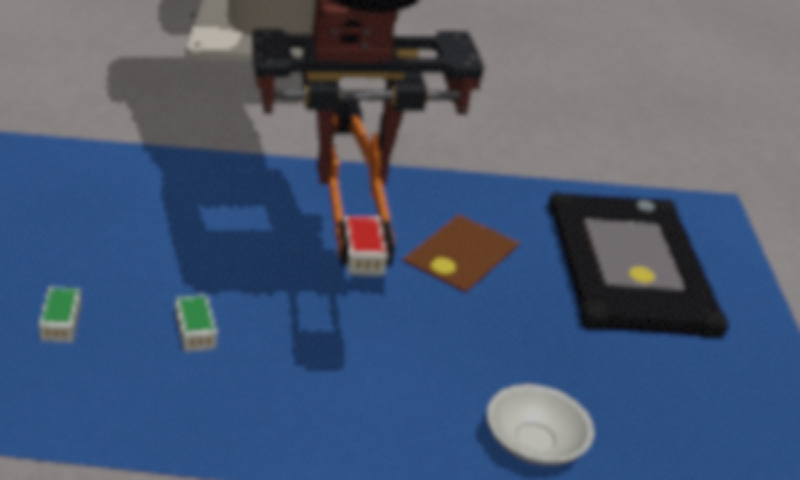

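The pack is held in the tongs at crop (366,243) with its top at about 139 mm, so its underside is at about 117 mm. The cover is level, and the green packs and dish have not moved. I hand in.

```bash
python3 -c "
from workcell import close_job
print(close_job())"
```

```text
the job is handed in; nothing more can be done
None
```

Handed in at about 15 s: the cover measured level, the red-topped pack was held still in the tongs with its underside about 117 mm above the bench, and the green packs and dish were not moved (no verdict was returned).

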